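# Set the herb containers on the dispensing rack in reverse order

## Robot

A 6-joint arm with a two-finger parallel gripper is mounted at the origin on the work surface. World frame = base frame: x ahead of the robot, y to its left, z up, the work surface at z = 0. Lengths are in m, angles in rad, forces in N, time in s.
With the tool pointing down it reaches from about 0.35 to 0.775 m from the base axis. Payload 5.5 kg.
Tool frame: the origin (TCP) lies on the centre line of the jaws, within the pads' length; the fingertips stand 8 mm ahead of it and the grasp point (between the pads) lies 11 mm behind it; z points along the fingers, y is the direction in which the jaws open and shut (so a half turn about z gives the same grasp; the last joint's range is limited). The gripper opens to 85 mm and grips with 20 to 120 N. Pads are 22 mm wide; open, the fingers measure 114 mm over their backs; the gripper's body (76 mm by 85 mm) begins 54 mm behind the grasp point. The pads swing forward as they close: fully open they stand 13 mm farther back than shut.
Start: joints at [0.991, 0.313, 0.046, 1.304, 0, 1.431], TCP at [0.245, 0.52, 0.239] pointing down, gripper open.
Joint ranges: [-2.76, 2.76], [-0.86, 1.69], [-1.03, 1.26], [-2.2, 2.34], [-1.47, 1.5], [-3.14, 3.14]. Speed limits (rad/s): [2.57, 2.57, 3.14, 3.14, 3.14, 3.14].

## Interface

Orientations are given as a unit quaternion [w, x, y, z].
In Python, from workcell import env gives the robot as it stands. The module is installed in compiled form; this text tells all that it offers.
- The arm moves only by the tool play_rows, never from a script. Its argument "steps" is a list of rows, each an object with "claw": the closure in counts, from 0 (fully open) to 255 (shut); "dp": the shift along the tool's x, y, z in m, a list of three; "angular": the turn, a rotation vector about the tool's x, y, z in degrees, a list of three. In form: [{"claw": claw, "dp": [dx, dy, dz], "angular": [wx, wy, wz]}, ...]. A call has exactly 8 rows; each row shifts and turns the commanded pose from where the row before left it, along the tool's axes as they then stand; what a row does not reach is not made up. A row lasts 1/12 s, in which the tool goes at most 41.7 mm and 7.16 degrees, less where a joint would pass 70% of its speed; a pose out of reach is approached as far as the arm can. A call is refused whole if a number of a shift passes 0.0417 or a number of a turn 7.16, either way. A call with a gripper value outside its range is refused whole. The fingers move at their own pace and stop on an object; "force" is the grip in N (left out, the last holds). Time passes only in rows, so rows that do not move let the fingers close, or fill a call up. It gives the time, the measured TCP pose, the force and the opening at its end, in the units of the state.
- env.get_state(): the state, without advancing time (a new reading comes with each control period).
- env.read_camera(name): name is "scene" or "top" or "wrist"; returns (picture, depth): 420x560x3 uint8, red, green, blue; 420x560 float32, m along the optical axis (not along the pixel's ray), 0 where there is no reading.
- env.calibration(name): a dict with "fx", "fy", "cx", "cy" (pixels), "world_from_camera" (4x4, takes a point from camera to world coordinates); the wrist camera has in their place "hand_eye" (4x4, takes a point from camera to tool coordinates, whose origin is the TCP and whose axes are the flange's). Camera axes: x right, y down, z forward; pixel columns grow to the right and rows downward; lengths in m; the calibration is good to about 2 mm. A picture is of the moment at which its call begins: read the wrist's pose just before it. calibration takes no time and is no camera call.
- env.hand_in(): hands the job in, once; it reports no verdict.
The state is a dict: "clock": time; "joint_pos": joint angles; "qvel": joint speeds; "tau": joint torques, N m; "tcp_pos": TCP position; "orientation": TCP orientation; "wrist_force": force on the tool from outside, world axes, zero at the start; "ft_torque": the same for the moment, N m; "finger_gap": finger opening in m.
Only numpy, scipy, OpenCV 4.12 (cv2) and the standard library are available. Lean on these libraries where they do the work, as an engineer would, in place of code of your own. Each camera call takes 0.05 s, during which the arm holds its last target. There are 200 camera calls.

## Task

Move the four herb containers from the flat dark tray to the sloped light-wood rack, one to each bay, in the reverse order: the container at the tray's left end goes in the rack's right-end bay, and so on across to the tray's right end, which goes to the rack's left-end bay. Stand each container squarely on the slope with its foot down against the front cleat so that it cannot slide off, tip none of them over, and leave all four released and at rest.

Things in the scene. Friction and masses are not known exactly. Their poses are not given: they have to be found in the camera images.
- jar: White ceramic herb jar, round, with a lid and a small knob. Loose. Origin at the centre of its underside, z up its axis. At the start it stands upright on its own coaster. 86 mm high over all; straight side 52 mm in diameter up to 62 mm above its underside. About 0.26 kg.
- tin: Square bright steel tin, 46 x 46 mm and 66 mm high, with a round aluminium cap 38 mm across on top (78 mm high over all). Loose. Origin at the centre of its underside, z up its axis. At the start it stands upright on its own coaster. Its x and y axes are square to its sides; it stands within 0.1 rad of square to the tray. About 0.2 kg.
- bottle: Round amber glass bottle with a black cap. Loose. Origin at the centre of its underside, z up its axis. At the start it stands upright on its own coaster. 100 mm high over all; straight side 46 mm in diameter up to 74 mm above its underside. About 0.18 kg.
- caddy: Round brass caddy with a low domed lid, the lowest of the four. Loose. Origin at the centre of its underside, z up its axis. At the start it stands upright on its own coaster. 64 mm high over all; straight side 50 mm in diameter up to 54 mm above its underside. About 0.3 kg.
- coaster_jar: Fixed cork disc, 62 mm across and 4 mm thick, lying in the flat tray; it marks the place where the white jar stood at the start (same centre within 2 mm). Origin at the centre of its underside.
- coaster_tin: Fixed cork disc, 62 mm across and 4 mm thick, lying in the flat tray; it marks the place where the square tin stood at the start (same centre within 2 mm). Origin at the centre of its underside.
- coaster_bottle: Fixed cork disc, 62 mm across and 4 mm thick, lying in the flat tray; it marks the place where the amber bottle stood at the start (same centre within 2 mm). Origin at the centre of its underside.
- coaster_caddy: Fixed cork disc, 62 mm across and 4 mm thick, lying in the flat tray; it marks the place where the brass caddy stood at the start (same centre within 2 mm). Origin at the centre of its underside.
- tray: Flat dark wooden tray, fixed, 78 (x) by 332 mm (y), floor 10 mm and rim 16 mm above the table. Origin at the centre of its underside, z up, y along its length, +y = left end seen from the robot (turned under 0.15 rad). The containers stand in it in a row, in any order, at about y = +112, +37, -37, -112 mm. It is the rack nearer the robot.
- ramp: Light-wood rack, fixed. Origin: centre of underside, z up (not tilted), +y = left end seen from robot. Beyond the tray. Surface rises 0.26 rad from front (-x, robot side) to back, so containers on it lean 0.26 rad to the robot. Front cleat 16 mm high; its inner foot is at x -35, z 20 mm; surface 80 mm deep from there. Four bays, centres y = +-37, +-112 mm; dividers between, 6 mm thick, 8 mm high.
Not all that is in view belongs to the job. What is shaped like the bottle but green is not meant.

How it is judged:
At the end, for the whole second after the job is handed in: Each container is in the bay that mirrors its start place in the tray (within 15 mm of the bay's centre line), square to the slope (leaning 0.26 rad, within 0.07), its foot at most 12 mm from the front cleat, released and at rest (x of jar in the frame of ramp between -0.0137 and 0.0017 m and z of jar in the frame of ramp between 0.0227 and 0.0328 m and angle between jar's own z axis and vertical between 0.19 and 0.33 rad and linear speed of each of jar, tin, bottle, caddy below 0.02 m/s and ((y of coaster_jar in the frame of tray between 0.075 and 0.15 m and y of jar in the frame of ramp between -0.1275 and -0.0975 m) or (y of coaster_jar in the frame of tray between 0 and 0.075 m and y of jar in the frame of ramp between -0.0525 and -0.0225 m) or (y of coaster_jar in the frame of tray between -0.075 and 0 m and y of jar in the frame of ramp between 0.0225 and 0.0525 m) or (y of coaster_jar in the frame of tray between -0.15 and -0.075 m and y of jar in the frame of ramp between 0.0975 and 0.1275 m)) and x of tin in the frame of ramp between -0.0166 and -0.0012 m and z of tin in the frame of ramp between 0.0219 and 0.032 m and angle between tin's own z axis and vertical between 0.19 and 0.33 rad and ((y of coaster_tin in the frame of tray between 0.075 and 0.15 m and y of tin in the frame of ramp between -0.1275 and -0.0975 m) or (y of coaster_tin in the frame of tray between 0 and 0.075 m and y of tin in the frame of ramp between -0.0525 and -0.0225 m) or (y of coaster_tin in the frame of tray between -0.075 and 0 m and y of tin in the frame of ramp between 0.0225 and 0.0525 m) or (y of coaster_tin in the frame of tray between -0.15 and -0.075 m and y of tin in the frame of ramp between 0.0975 and 0.1275 m)) and x of bottle in the frame of ramp between -0.0166 and -0.0012 m and z of bottle in the frame of ramp between 0.0219 and 0.032 m and angle between bottle's own z axis and vertical between 0.19 and 0.33 rad and ((y of coaster_bottle in the frame of tray between 0.075 and 0.15 m and y of bottle in the frame of ramp between -0.1275 and -0.0975 m) or (y of coaster_bottle in the frame of tray between 0 and 0.075 m and y of bottle in the frame of ramp between -0.0525 and -0.0225 m) or (y of coaster_bottle in the frame of tray between -0.075 and 0 m and y of bottle in the frame of ramp between 0.0225 and 0.0525 m) or (y of coaster_bottle in the frame of tray between -0.15 and -0.075 m and y of bottle in the frame of ramp between 0.0975 and 0.1275 m)) and x of caddy in the frame of ramp between -0.0147 and 0.0008 m and z of caddy in the frame of ramp between 0.0224 and 0.0325 m and angle between caddy's own z axis and vertical between 0.19 and 0.33 rad and ((y of coaster_caddy in the frame of tray between 0.075 and 0.15 m and y of caddy in the frame of ramp between -0.1275 and -0.0975 m) or (y of coaster_caddy in the frame of tray between 0 and 0.075 m and y of caddy in the frame of ramp between -0.0525 and -0.0225 m) or (y of coaster_caddy in the frame of tray between -0.075 and 0 m and y of caddy in the frame of ramp between 0.0225 and 0.0525 m) or (y of coaster_caddy in the frame of tray between -0.15 and -0.075 m and y of caddy in the frame of ramp between 0.0975 and 0.1275 m))); the robot touches nothing.
It fails at once if a container is tipped over (leans more than 0.75 rad from upright) (angle between any of jar, tin, bottle, caddy's own z axis and vertical above 0.75 rad).
It also fails if it takes over 106 s, if anything falls off the work surface, if the arm or the gripper's body presses on something with over 40 N, if the wrist force passes 120 N, or if a joint passes its speed limit or range.

## Working session

There is one attempt and no reset: what is moved stays moved. The work goes in short steps, Python scripts to look and compute and a tool call to move; the robot and the scene stay as the last step left them, time stands still between calls to the robot, and variables do not carry over. Pictures are saved under pics/ and viewed, about 12 in all and at most 16, crops included, and the job is handed in when it is done.

Besides the shell and the picture viewer there is one more tool, called after "Request:" in YAML: its name, and indented under it one key for each argument. play_rows: Moves the arm, as the interface text tells. Its arguments: {"type":"object","properties":{"steps":{"type":"array","items":{"type":"object","properties":{"claw":{"type":"number"},"dp":{"type":"array","items":{"type":"number"}},"angular":{"type":"array","items":{"type":"number"}}}}},"force":{"type":"number"}},"required":["steps"]}

```bash
mkdir -p pics
cat > h.py <<'E'
import numpy as np, cv2
from workcell import env
from scipy.spatial.transform import Rotation as R
def snap(n,f):
    s=env.get_state(); p,d=env.read_camera(n); cv2.imwrite(f'pics/{f}.png',p[:,:,::-1]); np.savez(f'{f}.npz',p=p,d=d,tcp=s['tcp_pos'],q=s['orientation']); return p,d
def cloud(n,d,s=None):
    c=env.calibration(n); v,u=np.mgrid[:d.shape[0],:d.shape[1]]
    P=np.stack([(u-c['cx'])/c['fx']*d,(v-c['cy'])/c['fy']*d,d],-1)
    if n=='wrist':
        H=np.array(c['hand_eye']); q=s[1]; T=np.eye(4); T[:3,:3]=R.from_quat([q[1],q[2],q[3],q[0]]).as_matrix(); T[:3,3]=s[0]; M=T@H
    else: M=np.array(c['world_from_camera'])
    return P@M[:3,:3].T+M[:3,3]
E
python3 - <<'E'
from h import *
print(env.get_state())
for n in('scene','top'):
    p,d=snap(n,n+'0'); c=env.calibration(n); print(n,c)
E
```

```text
{'clock': 0.0, 'joint_pos': array([ 9.91403145e-01,  3.13979855e-01,  4.49510355e-02,  1.30357780e+00,
       -6.27528876e-06,  1.43116215e+00]), 'qvel': array([ 0.00084601, -0.00136874,  0.00096924,  0.00051043,  0.00192824,
       -0.00129497]), 'tau': array([-5.33996317e-04, -4.80627072e+01,  2.98534495e+01,  1.93874975e-02,
       -1.55497387e-04, -9.81053148e-06]), 'tcp_pos': array([0.24454102, 0.51985467, 0.23840911]), 'orientation': array([-3.15510657e-04,  2.18111938e-01,  9.75923339e-01, -8.48382397e-04]), 'wrist_force': array([-0.10949906, -0.44597999, -0.18184875]), 'ft_torque': array([-0.04156578, -0.00402323, -0.01796474]), 'finger_gap': 0.0854235084298308}
scene {'fx': 418.7320212914385, 'fy': 418.7320212914385, 'cx': 281.3909396503818, 'cy': 209.3524228470628, 'world_from_camera': array([[-0.03595138,  0.5847139 , -0.81044257,  1.01802264],
       [ 0.99934075,  0.01693167, -0.03211516,  0.04149431],
       [-0.00505604, -0.81106287, -0.58493714,  0.42336813],
       [ 0.        ,  0.        ,  0.        ,  1.        ]])}
top {'fx': 468.4450866976258, 'fy': 468.4450866976258, 'cx': 284.24562124975085, 'cy': 210.93866424847351, 'world_from_camera': array([[-0.15248218, -0.96046186,  0.23294249,  0.35804379],
       [-0.98830117,  0.14743163, -0.03904769,  0.05089568],
       [ 0.00316072, -0.23617141, -0.97170627,  0.67622767],
       [ 0.        ,  0.        ,  0.        ,  1.        ]])}
```

View pics/top0.png

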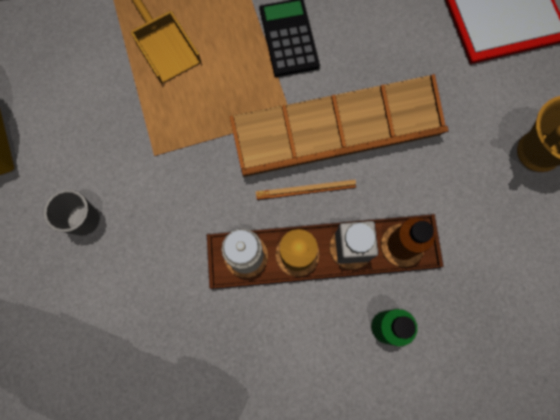

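View pics/scene0.png

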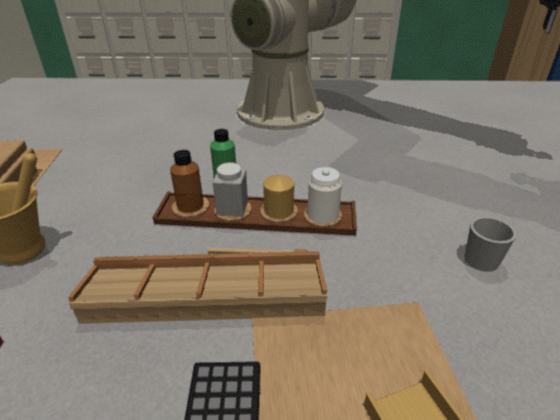

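Order from left to right in the top view: jar (241,245), caddy (298,250), tin (357,240), amber bottle (410,240). The green bottle at (397,328) is the distractor. The rack runs from (233,115) to (445,125), and a loose stick lies at (305,190).

```bash
cat > loc.py <<'E'
from h import *
A=np.load('top0.npz'); C=cloud('top',A['d']); B=np.load('scene0.npz'); D=cloud('scene',B['d'])
g=C[300:330,260:330].reshape(-1,3); print('table z top',np.median(g[:,2]))
# objects: top ROI, upper points; report bounding by height
def rep(nm,C,u0,u1,v0,v1,zlo,zhi):
    P=C[v0:v1,u0:u1].reshape(-1,3); P=P[(P[:,2]>zlo)&(P[:,2]<zhi)]
    (cx,cy),r=cv2.minEnclosingCircle(P[:,:2].astype(np.float32)); 
    rr=cv2.minAreaRect(P[:,:2].astype(np.float32)*1000)
    print(nm,len(P),'med',np.median(P,0).round(4),'circ',round(cx,4),round(cy,4),round(r,4),'rect',np.round(rr[0],1),np.round(rr[1],1),round(rr[2],1),'zmax',P[:,2].max().round(4))
for nm,u0,u1,zt in(('jar',215,268,.1),('caddy',275,322,.078),('tin',335,380,.092),('bottle',395,440,.114)):
    rep('top '+nm,C,u0,u1,205,280,zt-.02,zt+.02)
for nm,u0,u1,v0,v1,zt in(('jar',300,345,160,225,.1),('caddy',258,300,170,225,.078),('tin',212,250,160,220,.092),('bottle',168,206,145,215,.114)):
    rep('scn '+nm,D,u0,u1,v0,v1,zt-.02,zt+.02)
    rep('scn full '+nm,D,u0,u1,v0,v1,.035,zt+.02)
# ramp: points in top image polygon
m=np.zeros(A['d'].shape,np.uint8); cv2.fillPoly(m,[np.array([[228,108],[437,72],[450,132],[243,178]])],1)
P=C[(m>0)&(C[:,:,2]>.012)]; rr=cv2.minAreaRect(P[:,:2].astype(np.float32)*1000); print('ramp',rr,P[:,2].min(),P[:,2].max())
m=np.zeros(A['d'].shape,np.uint8); cv2.fillPoly(m,[np.array([[200,230],[440,212],[446,272],[208,294]])],1)
P=C[(m>0)&(C[:,:,2]>.007)&(C[:,:,2]<.02)]; print('tray',cv2.minAreaRect(P[:,:2].astype(np.float32)*1000),P[:,2].max())
E
python3 loc.py
```

```text
table z top 0.00023740021189633254
top jar 1035 med [0.4601 0.0883 0.0911] circ 0.4618 0.0886 0.0244 rect [461.7  88.3] [45.2 47.9] 16.8 zmax 0.1014
top caddy 1137 med [0.451  0.0162 0.0727] circ 0.4525 0.0156 0.025 rect [452.5  15.4] [48.6 49.3] 81.1 zmax 0.0799
top tin 1262 med [ 0.4479 -0.0602  0.0906] circ 0.4501 -0.0624 0.0306 rect [450.5 -62.8] [46.5 46.4] 85.4 zmax 0.0953
top bottle 599 med [ 0.4414 -0.1319  0.1134] circ 0.4431 -0.1353 0.0187 rect [ 444.2 -134.4] [30.4 35.2] 84.1 zmax 0.1169
scn jar 478 med [0.469  0.0866 0.0895] circ 0.4619 0.0871 0.0234 rect [461.5  86.7] [45.2 42.7] 4.7 zmax 0.0991
scn full jar 1311 med [0.4786 0.0864 0.073 ] circ 0.4626 0.0875 0.0262 rect [463.5  86.5] [51.3 47.3] 60.9 zmax 0.0991
scn caddy 544 med [0.4635 0.0148 0.0695] circ 0.4525 0.014 0.0261 rect [456.   14.7] [44.8 49.7] 2.0 zmax 0.0777
scn full caddy 898 med [0.468  0.0149 0.064 ] circ 0.4525 0.014 0.0261 rect [456.   14.6] [44.8 49.9] 2.0 zmax 0.0777
scn tin 626 med [ 0.4619 -0.0614  0.0832] circ 0.4516 -0.0633 0.0298 rect [451.2 -63.5] [45.  45.8] 86.0 zmax 0.0925
scn full tin 1385 med [ 0.4679 -0.0631  0.0683] circ 0.4075 -0.0785 0.0761 rect [406.3 -72.5] [145.8  55.4] 11.5 zmax 0.0925
scn bottle 305 med [ 0.4503 -0.1345  0.1079] circ 0.4434 -0.1365 0.0158 rect [ 442.9 -136.5] [29.3 27.5] 1.2 zmax 0.1139
scn full bottle 1293 med [ 0.4565 -0.1321  0.0784] circ 0.4441 -0.1362 0.0232 rect [ 447.  -134.1] [38.2 44.2] 37.0 zmax 0.1139
ramp ((522.8916015625, -83.38002014160156), (309.04052734375, 312.1494140625), 4.219904899597168) 0.012081709715729083 0.6762276652032851
tray ((451.95648193359375, -23.295211791992188), (332.4236755371094, 78.33379364013672), 86.45503234863281) 0.019911236178999814
```

```bash
cat > ramp.py <<'E'
from h import *
A=np.load('top0.npz'); C=cloud('top',A['d']); B=np.load('scene0.npz'); D=cloud('scene',B['d'])
for nm,C,ok,poly in(('top',C,A['d']>0,[[228,108],[437,72],[450,132],[243,178]]),('scene',D,B['d']>0,[[70,250],[330,248],[330,322],[70,325]])):
    m=np.zeros(ok.shape,np.uint8); cv2.fillPoly(m,[np.array(poly)],1)
    P=C[(m>0)&ok&(C[:,:,2]>.012)&(C[:,:,2]<.07)]; (cx,cy),(w,h),a=cv2.minAreaRect(P[:,:2].astype(np.float32)*1000)
    print(nm,(cx,cy),(w,h),a,P[:,2].max())
    yaw=np.radians(a if w<h else a-90); 
    L=(P[:,:2]-np.array([cx,cy])/1000)@np.array([[np.cos(yaw),-np.sin(yaw)],[np.sin(yaw),np.cos(yaw)]]); 
    print('yaw',yaw)
    # plane fit of bay surfaces, and profile
    for y in(-.112,-.037,.037,.112):
        s=(abs(L[:,1]-y)<.022)&(abs(L[:,0])<.03); Q=np.c_[L[s],P[s,2]]
        for _ in range(3):
            k=np.c_[Q[:,:2],np.ones(len(Q))]; c=np.linalg.lstsq(k,Q[:,2],rcond=None)[0]; e=Q[:,2]-k@c; Q=Q[abs(e)<.003]
        print(y,'slope',np.arctan(c[0]).round(4),'yslope',c[1].round(4),'z0',c[2].round(4),len(Q))
    s=(abs(L[:,1]-.037)<.025)|(abs(L[:,1]+.037)<.025)
    print([(round(b*1e3),round(np.median(P[s&(abs(L[:,0]-b)<.001),2])*1e3,1),) for b in np.arange(-.05,.051,.003) if (s&(abs(L[:,0]-b)<.001)).sum()>3])
    s=(abs(L[:,0])<.02)
    print([(round(b*1e3),round(np.median(P[s&(abs(L[:,1]-b)<.0012),2])*1e3,1)) for b in np.arange(-.165,.165,.003) if (s&(abs(L[:,1]-b)<.0012)).sum()>3])
E
python3 ramp.py
```

```text
top (630.86669921875, -75.55973815917969) (91.9640884399414, 312.16522216796875) 3.9367802143096924 0.04990537663317851
yaw 0.06870977666707212
-0.112 slope 0.264 yslope -0.0016 z0 0.0287 1177
-0.037 slope 0.261 yslope 0.0029 z0 0.0291 1199
0.037 slope 0.2671 yslope 0.0038 z0 0.0288 1217
0.112 slope 0.2585 yslope -0.0047 z0 0.0294 1240
[(-44, np.float64(33.4)), (-41, np.float64(34.4)), (-38, np.float64(35.1)), (-35, np.float64(33.9)), (-32, np.float64(21.6)), (-29, np.float64(21.0)), (-26, np.float64(21.8)), (-23, np.float64(22.6)), (-20, np.float64(23.7)), (-17, np.float64(24.4)), (-14, np.float64(25.2)), (-11, np.float64(25.6)), (-8, np.float64(26.7)), (-5, np.float64(27.3)), (-2, np.float64(28.5)), (1, np.float64(29.3)), (4, np.float64(30.1)), (7, np.float64(30.7)), (10, np.float64(31.8)), (13, np.float64(32.4)), (16, np.float64(33.2)), (19, np.float64(33.9)), (22, np.float64(35.1)), (25, np.float64(35.6)), (28, np.float64(36.2)), (31, np.float64(37.2)), (34, np.float64(37.9)), (37, np.float64(38.9)), (40, np.float64(39.3)), (43, np.float64(40.3)), (46, np.float64(39.5))]
[(-156, 
[... 5591 characters left out ...]
4(31.0)), (75, np.float64(36.0)), (78, np.float64(35.7)), (81, np.float64(28.4)), (84, np.float64(28.3)), (87, np.float64(26.8)), (90, np.float64(28.3)), (93, np.float64(27.6)), (96, np.float64(27.5)), (99, np.float64(28.1)), (102, np.float64(29.8)), (105, np.float64(27.6)), (108, np.float64(27.6)), (111, np.float64(28.5)), (114, np.float64(28.3)), (117, np.float64(28.2)), (120, np.float64(28.1)), (123, np.float64(27.5)), (126, np.float64(28.2)), (129, np.float64(28.3)), (132, np.float64(27.3)), (135, np.float64(28.4)), (138, np.float64(28.7)), (141, np.float64(27.4)), (144, np.float64(28.1)), (147, np.float64(28.2)), (150, np.float64(31.7)), (153, np.float64(37.2)), (156, np.float64(35.0))]
```

```bash
cat > plan.py <<'E'
import sys,json
from h import *
RO=np.array([.632,-.076,0]); RY=.069; TH=.26
def pose(x,y,z,yaw,tilt):
    Rm=R.from_euler('z',yaw)*R.from_euler('y',-tilt)*R.from_matrix(np.array([[0,1,0],[1,0,0],[0,0,-1.]]))
    return np.array([x,y,z]),Rm
def bay(y,r,hT,up=0.,gap=.003):   # tcp pose for container foot gap from cleat, raised 'up' normal to slope
    s=r+gap; h=hT+up
    p=np.array([-.035+s*np.cos(TH)-h*np.sin(TH),y,.020+s*np.sin(TH)+h*np.cos(TH)])
    w=RO+R.from_euler('z',RY).apply(p); return w
def twist(p0,R0,p1,R1,n=None):
    d=R0.inv().apply(p1-p0); w=(R0.inv()*R1).as_rotvec()
    if n is None: n=max(1,int(np.ceil(max(np.linalg.norm(d)/.040,np.degrees(np.linalg.norm(w))/7))))
    for n in range(n,60):
        r=R.from_rotvec(w/n); S=sum(R.from_rotvec(w/n*k).as_matrix() for k in range(n)); dp=np.linalg.solve(S,d)
        if np.linalg.norm(dp)<.0415: break
    return n,dp.round(4).tolist(),np.degrees(w/n).round(2).tolist()
def cur():
    s=env.get_state(); q=s['orientation']; return np.array(s['tcp_pos']),R.from_quat([q[1],q[2],q[3],q[0]]),s
def go(*tg):  # chain of (p,R)
    p,Rm,s=cur(); print('t',round(s['clock'],2),'tcp',p.round(4),'F',np.round(s['wrist_force'],1),'gap',round(s['finger_gap'],4))
    for q,Rq in tg: print(twist(p,Rm,q,Rq)); p,Rm=q,Rq
E
python3 - <<'E'
from plan import *
go(pose(.4437,-.136,.19,-.07,0),pose(.4437,-.136,.056,-.07,0))
E
```

```text
t 0.1 tcp [0.2446 0.5199 0.2385] F [-0.3 -0.5  0.9] gap 0.0856
(18, [-0.039, -0.0108, 0.0027], [-0.01, 0.0, 3.82])
(4, [0.0, 0.0, 0.0335], [0.0, 0.0, 0.0])
```

Request:
play_rows:
  steps:
    - {"claw": 0, "dp": [-0.039, -0.0108, 0.0027], "angular": [0, 0, 3.82]}
    - {"claw": 0, "dp": [-0.039, -0.0108, 0.0027], "angular": [0, 0, 3.82]}
    - {"claw": 0, "dp": [-0.039, -0.0108, 0.0027], "angular": [0, 0, 3.82]}
    - {"claw": 0, "dp": [-0.039, -0.0108, 0.0027], "angular": [0, 0, 3.82]}
    - {"claw": 0, "dp": [-0.039, -0.0108, 0.0027], "angular": [0, 0, 3.82]}
    - {"claw": 0, "dp": [-0.039, -0.0108, 0.0027], "angular": [0, 0, 3.82]}
    - {"claw": 0, "dp": [-0.039, -0.0108, 0.0027], "angular": [0, 0, 3.82]}
    - {"claw": 0, "dp": [-0.039, -0.0108, 0.0027], "angular": [0, 0, 3.82]}
  force: 40

```text
clock: 0.77
tcp_pos: [0.4335, 0.2595, 0.2172]
orientation: [-0.0, 0.469, 0.883, -0.0]
wrist_force: [1.4, 0.4, 0.1]
finger_gap: 0.0858
```

Request:
play_rows:
  steps:
    - {"claw": 0, "dp": [-0.039, -0.0108, 0.0027], "angular": [0, 0, 3.82]}
    - {"claw": 0, "dp": [-0.039, -0.0108, 0.0027], "angular": [0, 0, 3.82]}
    - {"claw": 0, "dp": [-0.039, -0.0108, 0.0027], "angular": [0, 0, 3.82]}
    - {"claw": 0, "dp": [-0.039, -0.0108, 0.0027], "angular": [0, 0, 3.82]}
    - {"claw": 0, "dp": [-0.039, -0.0108, 0.0027], "angular": [0, 0, 3.82]}
    - {"claw": 0, "dp": [-0.039, -0.0108, 0.0027], "angular": [0, 0, 3.82]}
    - {"claw": 0, "dp": [-0.039, -0.0108, 0.0027], "angular": [0, 0, 3.82]}
    - {"claw": 0, "dp": [-0.039, -0.0108, 0.0027], "angular": [0, 0, 3.82]}

```text
clock: 1.43
tcp_pos: [0.4625, -0.0592, 0.1957]
orientation: [-0.0, 0.685, 0.728, 0.0]
wrist_force: [0.8, -0.4, 0.2]
finger_gap: 0.0854
```

Request:
play_rows:
  steps:
    - {"claw": 0, "dp": [-0.039, -0.0108, 0.0027], "angular": [0, 0, 3.82]}
    - {"claw": 0, "dp": [-0.039, -0.0108, 0.0027], "angular": [0, 0, 3.82]}
    - {"claw": 0, "dp": [0, 0, 0], "angular": [0, 0, 0]}
    - {"claw": 0, "dp": [0, 0, 0], "angular": [0, 0, 0]}
    - {"claw": 0, "dp": [0, 0, 0], "angular": [0, 0, 0]}
    - {"claw": 0, "dp": [0, 0, 0], "angular": [0, 0, 0]}
    - {"claw": 0, "dp": [0, 0, 0], "angular": [0, 0, 0]}
    - {"claw": 0, "dp": [0, 0, 0], "angular": [0, 0, 0]}

```text
clock: 2.1
tcp_pos: [0.444, -0.1345, 0.1907]
orientation: [0.0, 0.73, 0.683, 0.0]
wrist_force: [0.1, 0.5, -0.1]
finger_gap: 0.0854
```

Run:
```python
from plan import *
go(pose(.4437,-.136,.19,-.07,0))
p,d=snap('wrist','w1'); s=env.get_state()
C=cloud('wrist',d,(s['tcp_pos'],s['orientation'])); np.save('C1.npy',C)
for nm,x,y,z in(('bottle',.4437,-.136,.114),('tin',.4505,-.063,.092)):
    P=C[(d>0)&(abs(C[:,:,2]-z)<.015)&(np.hypot(C[:,:,0]-x,C[:,:,1]-y)<.04)]
    if len(P): print(nm,len(P),P[:,2].max(),cv2.minEnclosingCircle(P[:,:2].astype(np.float32)),cv2.minAreaRect(P[:,:2].astype(np.float32)*1000))
```

```text
t 2.1 tcp [ 0.444  -0.1345  0.1907] F [ 0.1  0.5 -0.1] gap 0.0854
(1, [-0.0015, -0.0002, 0.0007], [0.01, -0.01, 0.22])
bottle 1653 0.11521456934230037 ((0.4417312443256378, -0.13693726062774658), 0.01355206873267889) ((441.5501708984375, -136.7740478515625), (26.211023330688477, 26.504825592041016), 83.0245361328125)
tin 5172 0.09359011740557663 ((0.4487897753715515, -0.06418436765670776), 0.030776018276810646) ((448.7754821777344, -64.27961730957031), (45.6416015625, 45.548118591308594), 85.4837646484375)
```

View pics/w1.png

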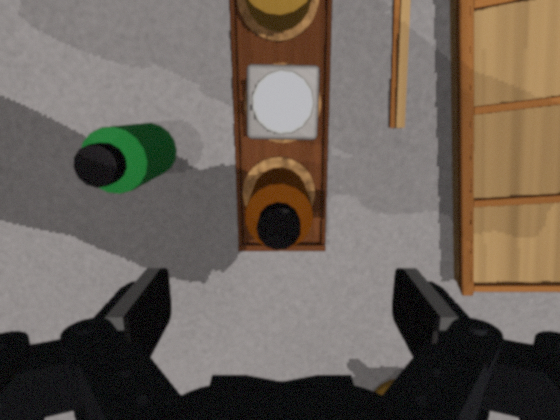

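Wrist view: amber bottle is at (278,225) with a black cap, standing on its coaster in the tray. The green one at (125,155) is outside the tray. The amber one fits the description, and this near view confirms it.

Request:
play_rows:
  steps:
    - {"claw": 0, "dp": [-0.0021, -0.001, 0.03], "angular": [0, 0, 0.22]}
    - {"claw": 0, "dp": [0, 0, 0.035], "angular": [0, 0, 0]}
    - {"claw": 0, "dp": [0, 0, 0.035], "angular": [0, 0, 0]}
    - {"claw": 0, "dp": [0, 0, 0.0347], "angular": [0, 0, 0]}
    - {"claw": 0, "dp": [0, 0, 0], "angular": [0, 0, 0]}
    - {"claw": 0, "dp": [0, 0, 0], "angular": [0, 0, 0]}
    - {"claw": 255, "dp": [0, 0, 0], "angular": [0, 0, 0]}
    - {"claw": 255, "dp": [0, 0, 0], "angular": [0, 0, 0]}
  force: 40

```text
clock: 2.82
tcp_pos: [0.4438, -0.1382, 0.0577]
orientation: [0.001, 0.732, 0.681, 0.0]
wrist_force: [0.3, -0.5, 0.3]
finger_gap: 0.0639
```

Request:
play_rows:
  steps:
    - {"claw": 255, "dp": [0, 0, 0], "angular": [0, 0, 0]}
    - {"claw": 255, "dp": [0, 0, 0], "angular": [0, 0, 0]}
    - {"claw": 255, "dp": [0, 0, 0], "angular": [0, 0, 0]}
    - {"claw": 255, "dp": [0, 0, 0], "angular": [0, 0, 0]}
    - {"claw": 255, "dp": [0, 0, 0], "angular": [0, 0, 0]}
    - {"claw": 255, "dp": [0, 0, 0], "angular": [0, 0, 0]}
    - {"claw": 255, "dp": [0, 0, 0], "angular": [0, 0, 0]}
    - {"claw": 255, "dp": [0, 0, 0], "angular": [0, 0, 0]}

```text
clock: 3.48
tcp_pos: [0.4435, -0.1383, 0.0577]
orientation: [0.001, 0.732, 0.681, 0.001]
wrist_force: [-0.5, 1.1, 6.0]
finger_gap: 0.0454
```

Run:
```python
from plan import *
p,Rm,s=cur(); hT=p[2]-.014; up=(p[0],p[1],.21)
b=bay(.112,.023,hT,.11); print(b,bay(.112,.023,hT,0))
go(pose(*up,-.07,0),pose(*b,RY,TH),pose(*bay(.112,.023,hT,.012),RY,TH))
```

```text
[0.57500378 0.03232815 0.17523604] [0.60321535 0.03427785 0.06893314]
t 3.48 tcp [ 0.4435 -0.1383  0.0577] F [-0.5  1.1  6. ] gap 0.0454
(4, [-0.0, 0.0001, -0.0381], [0.04, 0.01, -0.04])
(6, [0.0287, 0.0209, 0.0082], [-2.48, 0.17, -1.32])
(3, [0.0, -0.0, 0.0327], [0.0, 0.0, 0.0])
```

Request:
play_rows:
  steps:
    - {"claw": 255, "dp": [0, 0, -0.038], "angular": [0, 0, 0]}
    - {"claw": 255, "dp": [0, 0, -0.038], "angular": [0, 0, 0]}
    - {"claw": 255, "dp": [0, 0, -0.038], "angular": [0, 0, 0]}
    - {"claw": 255, "dp": [0, 0, -0.038], "angular": [0, 0, 0]}
    - {"claw": 255, "dp": [0.0287, 0.0209, 0.0082], "angular": [-2.48, 0.17, -1.32]}
    - {"claw": 255, "dp": [0.0287, 0.0209, 0.0082], "angular": [-2.48, 0.17, -1.32]}
    - {"claw": 255, "dp": [0.0287, 0.0209, 0.0082], "angular": [-2.48, 0.17, -1.32]}
    - {"claw": 255, "dp": [0.0287, 0.0209, 0.0082], "angular": [-2.48, 0.17, -1.32]}

```text
clock: 4.15
tcp_pos: [0.5331, -0.0254, 0.1819]
orientation: [0.061, 0.697, 0.711, 0.064]
wrist_force: [0.5, -0.5, -1.6]
finger_gap: 0.0452
```

Request:
play_rows:
  steps:
    - {"claw": 255, "dp": [0.0287, 0.0209, 0.0082], "angular": [-2.48, 0.17, -1.32]}
    - {"claw": 255, "dp": [0.0287, 0.0209, 0.0082], "angular": [-2.48, 0.17, -1.32]}
    - {"claw": 255, "dp": [0, 0, 0], "angular": [0, 0, 0]}
    - {"claw": 255, "dp": [0, 0, 0], "angular": [0, 0, 0]}
    - {"claw": 255, "dp": [0, 0, 0], "angular": [0, 0, 0]}
    - {"claw": 255, "dp": [0, 0, 0], "angular": [0, 0, 0]}
    - {"claw": 255, "dp": [0, 0, 0], "angular": [0, 0, 0]}
    - {"claw": 255, "dp": [0, 0, 0], "angular": [0, 0, 0]}

```text
clock: 4.82
tcp_pos: [0.5745, 0.0314, 0.1735]
orientation: [0.089, 0.678, 0.723, 0.095]
wrist_force: [-0.1, -0.3, -2.2]
finger_gap: 0.0451
```

Run:
```python
from plan import *
snap('top','top1')
hT=.0437
go(pose(*bay(.112,.023,hT,.008),RY,TH),pose(*bay(.112,.023,hT,0),RY,TH))
p,Rm,s=cur(); print(Rm.as_matrix()[:,2], s['joint_pos'].round(2))
```

```text
t 4.87 tcp [0.5746 0.0315 0.1735] F [-0.3 -0.3 -2.2] gap 0.0452
(3, [0.0003, 0.0003, 0.0335], [0.0, 0.03, -0.08])
(1, [-0.0, 0.0, 0.008], [0.0, 0.0, 0.0])
[ 0.25680548  0.01629668 -0.9663257 ] [-0.11  0.14 -0.37  0.8   0.04  1.4 ]
```

View pics/top1.png

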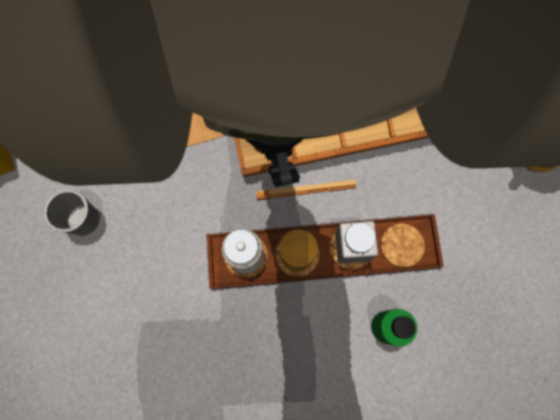

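Held bottle is above the left-end bay, but the arm hides most of it from the top camera. Lowering with force checks.

Request:
play_rows:
  steps:
    - {"claw": 255, "dp": [0.0003, 0.0003, 0.0335], "angular": [0, 0, 0]}
    - {"claw": 255, "dp": [0.0003, 0.0003, 0.0335], "angular": [0, 0, 0]}
    - {"claw": 255, "dp": [0.0003, 0.0003, 0.0335], "angular": [0, 0, 0]}
    - {"claw": 255, "dp": [0, 0, 0.002], "angular": [0, 0, 0]}
    - {"claw": 255, "dp": [0, 0, 0.002], "angular": [0, 0, 0]}
    - {"claw": 255, "dp": [0, 0, 0], "angular": [0, 0, 0]}
    - {"claw": 255, "dp": [0, 0, 0], "angular": [0, 0, 0]}
    - {"claw": 255, "dp": [0, 0, 0], "angular": [0, 0, 0]}

```text
clock: 5.53
tcp_pos: [0.6027, 0.0349, 0.074]
orientation: [0.089, 0.678, 0.724, 0.095]
wrist_force: [-0.3, 0.7, -2.7]
finger_gap: 0.0455
```

Run:
```python
from plan import *
snap('scene','s1')
go(pose(*bay(.112,.023,.0437,0),RY,TH))
i=cv2.imread('pics/s1.png')[170:350,180:400]; cv2.imwrite('pics/s1c.png',cv2.resize(i,None,fx=3,fy=3))
```

```text
t 5.58 tcp [0.6028 0.035  0.074 ] F [ 0.  -0.  -2.8] gap 0.0451
(1, [-0.0007, -0.0009, 0.005], [0.12, 0.08, -0.16])
```

View pics/s1c.png

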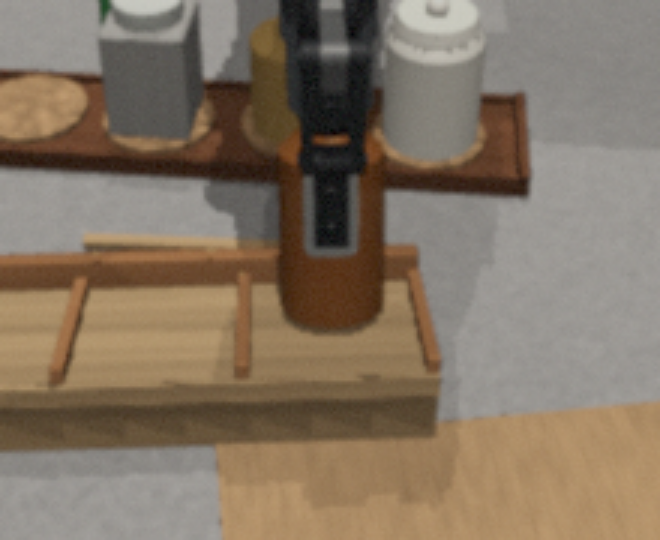

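Bottle hovers centred in the left-end bay, foot at about (330,320) in the crop.

Request:
play_rows:
  steps:
    - {"claw": 255, "dp": [-0.0007, -0.0009, 0.001], "angular": [0.1, 0.08, -0.16]}
    - {"claw": 255, "dp": [0, 0, 0.001], "angular": [0, 0, 0]}
    - {"claw": 255, "dp": [0, 0, 0.001], "angular": [0, 0, 0]}
    - {"claw": 255, "dp": [0, 0, 0.001], "angular": [0, 0, 0]}
    - {"claw": 255, "dp": [0, 0, 0.0005], "angular": [0, 0, 0]}
    - {"claw": 255, "dp": [0, 0, 0], "angular": [0, 0, 0]}
    - {"claw": 255, "dp": [0, 0, 0], "angular": [0, 0, 0]}
    - {"claw": 255, "dp": [0, 0, 0], "angular": [0, 0, 0]}

```text
clock: 6.25
tcp_pos: [0.6024, 0.0345, 0.0687]
orientation: [0.088, 0.677, 0.725, 0.094]
wrist_force: [-5.1, -0.5, 6.2]
finger_gap: 0.0451
```

Request:
play_rows:
  steps:
    - {"claw": 120, "dp": [0, 0, 0], "angular": [0, 0, 0]}
    - {"claw": 90, "dp": [0, 0, 0], "angular": [0, 0, 0]}
    - {"claw": 60, "dp": [0, 0, 0], "angular": [0, 0, 0]}
    - {"claw": 30, "dp": [0, 0, 0], "angular": [0, 0, 0]}
    - {"claw": 0, "dp": [0, 0, 0], "angular": [0, 0, 0]}
    - {"claw": 0, "dp": [0, 0, 0], "angular": [0, 0, 0]}
    - {"claw": 0, "dp": [0, 0, 0], "angular": [0, 0, 0]}
    - {"claw": 0, "dp": [0, 0, 0], "angular": [0, 0, 0]}

```text
clock: 6.92
tcp_pos: [0.6026, 0.0344, 0.0678]
orientation: [0.088, 0.677, 0.725, 0.094]
wrist_force: [-0.3, 0.3, 0.1]
finger_gap: 0.0856
```

Run:
```python
from plan import *
p,Rm,s=cur(); up=p-Rm.as_matrix()[:,2]*.12
go((up,Rm),pose(.450,-.0637,.19,-.072,0),pose(.450,-.0637,.047,-.072,0))
```

```text
t 6.92 tcp [0.6026 0.0344 0.0678] F [-0.3  0.3  0.1] gap 0.0856
(3, [-0.0, 0.0, -0.04], [0.0, 0.0, 0.0])
(4, [-0.0235, -0.0303, -0.0066], [3.69, -0.27, 2.01])
(4, [0.0, 0.0, 0.0358], [0.0, 0.0, 0.0])
```

Request:
play_rows:
  steps:
    - {"claw": 0, "dp": [0, 0, -0.04], "angular": [0, 0, 0]}
    - {"claw": 0, "dp": [0, 0, -0.04], "angular": [0, 0, 0]}
    - {"claw": 0, "dp": [0, 0, -0.04], "angular": [0, 0, 0]}
    - {"claw": 0, "dp": [-0.0235, -0.0303, -0.0066], "angular": [3.69, -0.27, 2.01]}
    - {"claw": 0, "dp": [-0.0235, -0.0303, -0.0066], "angular": [3.69, -0.27, 2.01]}
    - {"claw": 0, "dp": [-0.0235, -0.0303, -0.0066], "angular": [3.69, -0.27, 2.01]}
    - {"claw": 0, "dp": [-0.0235, -0.0303, -0.0066], "angular": [3.69, -0.27, 2.01]}
    - {"claw": 0, "dp": [0, 0, 0], "angular": [0, 0, 0]}

```text
clock: 7.58
tcp_pos: [0.4471, -0.0661, 0.1908]
orientation: [-0.001, 0.734, 0.679, -0.002]
wrist_force: [0.8, -0.1, -0.3]
finger_gap: 0.0853
```

Request:
play_rows:
  steps:
    - {"claw": 0, "dp": [0, 0, 0], "angular": [0, 0, 0]}
    - {"claw": 0, "dp": [0, 0, 0], "angular": [0, 0, 0]}
    - {"claw": 0, "dp": [0, 0, 0], "angular": [0, 0, 0]}
    - {"claw": 0, "dp": [0, 0, 0], "angular": [0, 0, 0]}
    - {"claw": 0, "dp": [0, 0, 0], "angular": [0, 0, 0]}
    - {"claw": 0, "dp": [0, 0, 0], "angular": [0, 0, 0]}
    - {"claw": 0, "dp": [0, 0, 0], "angular": [0, 0, 0]}
    - {"claw": 0, "dp": [0, 0, 0], "angular": [0, 0, 0]}

```text
clock: 8.25
tcp_pos: [0.4501, -0.0634, 0.1901]
orientation: [0.0, 0.732, 0.681, 0.0]
wrist_force: [-0.8, 0.7, -0.2]
finger_gap: 0.0854
```

Run:
```python
from plan import *
go(pose(.450,-.0637,.047,-.072,0))
p,d=snap('wrist','w2'); s=env.get_state(); C=cloud('wrist',d,(s['tcp_pos'],s['orientation']))
for nm,x,y,z in(('tin',.4505,-.063,.092),('caddy',.4525,.015,.074),('jar',.462,.088,.095)):
    P=C[(d>0)&(abs(C[:,:,2]-z)<.015)&(np.hypot(C[:,:,0]-x,C[:,:,1]-y)<.035)]
    if len(P): print(nm,len(P),P[:,2].max(),cv2.minEnclosingCircle(P[:,:2].astype(np.float32)),cv2.minAreaRect(P[:,:2].astype(np.float32)*1000))
p,d=snap('scene','s2'); i=p[120:330,60:370]; cv2.imwrite('pics/s2c.png',cv2.resize(i[:,:,::-1],None,fx=2.5,fy=2.5))
```

```text
t 8.25 tcp [ 0.4501 -0.0634  0.1901] F [-0.8  0.7 -0.2] gap 0.0854
(4, [-0.0001, -0.0, 0.0358], [0.0, 0.0, 0.01])
tin 4143 0.09331222535251135 ((0.44899213314056396, -0.0636657178401947), 0.030925163999199867) ((448.9847106933594, -63.95802688598633), (45.80668640136719, 45.78966522216797), 84.94498443603516)
caddy 4654 0.07840290452696716 ((0.45117995142936707, 0.014301120303571224), 0.025134457275271416) ((451.1628723144531, 14.175989151000977), (49.209205627441406, 48.926544189453125), 83.63958740234375)
jar 14 0.08159123437454441 ((0.45955580472946167, 0.06439867615699768), 0.005695867817848921) ((459.5490417480469, 64.31969451904297), (1.039656639099121, 11.15700626373291), 85.10282135009766)
```

View pics/s2c.png

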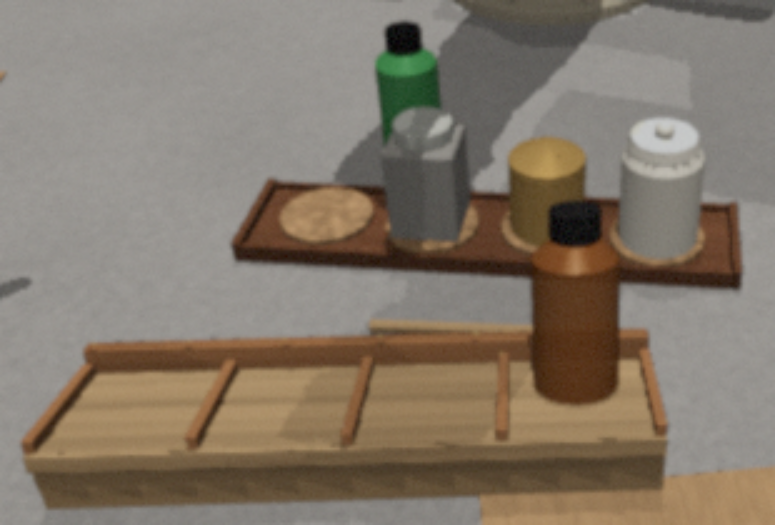

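The bottle stands in the left-end bay at (575,310) in the crop, square to the slope. Next is the tin.

Request:
play_rows:
  steps:
    - {"claw": 0, "dp": [0, -0.0005, 0.0358], "angular": [0, 0, 0.6]}
    - {"claw": 0, "dp": [0, 0, 0.0358], "angular": [0, 0, 0]}
    - {"claw": 0, "dp": [0, 0, 0.0358], "angular": [0, 0, 0]}
    - {"claw": 0, "dp": [0, 0, 0.0355], "angular": [0, 0, 0]}
    - {"claw": 0, "dp": [0, 0, 0], "angular": [0, 0, 0]}
    - {"claw": 0, "dp": [0, 0, 0], "angular": [0, 0, 0]}
    - {"claw": 255, "dp": [0, 0, 0], "angular": [0, 0, 0]}
    - {"claw": 255, "dp": [0, 0, 0], "angular": [0, 0, 0]}
  force: 40

```text
clock: 9.02
tcp_pos: [0.4516, -0.0643, 0.0495]
orientation: [0.002, 0.736, 0.677, 0.001]
wrist_force: [-0.9, -0.1, 0.9]
finger_gap: 0.0638
```

Request:
play_rows:
  steps:
    - {"claw": 255, "dp": [0, 0, 0], "angular": [0, 0, 0]}
    - {"claw": 255, "dp": [0, 0, 0], "angular": [0, 0, 0]}
    - {"claw": 255, "dp": [0, 0, 0], "angular": [0, 0, 0]}
    - {"claw": 255, "dp": [0, 0, 0], "angular": [0, 0, 0]}
    - {"claw": 255, "dp": [0, 0, 0], "angular": [0, 0, 0]}
    - {"claw": 255, "dp": [0, 0, 0], "angular": [0, 0, 0]}
    - {"claw": 255, "dp": [0, 0, 0], "angular": [0, 0, 0]}
    - {"claw": 255, "dp": [0, 0, 0], "angular": [0, 0, 0]}

```text
clock: 9.68
tcp_pos: [0.4512, -0.0642, 0.0494]
orientation: [0.002, 0.736, 0.677, 0.001]
wrist_force: [-0.8, 0.3, 5.2]
finger_gap: 0.0459
```

Run:
```python
from plan import *
p,Rm,s=cur(); hT=p[2]-.014; print('hT',hT)
go(pose(p[0],p[1],.19,-.084,0),pose(*bay(.037,.023,hT,.11),RY,TH),pose(*bay(.037,.023,hT,.004),RY,TH),pose(*bay(.037,.023,hT,0),RY,TH))
```

```text
hT 0.035353573858150494
t 9.68 tcp [ 0.4512 -0.0642  0.0494] F [-0.8  0.3  5.2] gap 0.0459
(4, [-0.0, 0.0001, -0.0352], [0.06, 0.02, 0.02])
(4, [0.0063, 0.032, 0.0089], [-3.72, 0.28, -2.18])
(3, [0.0, -0.0, 0.0353], [0.0, 0.0, 0.0])
(1, [0.0, -0.0, 0.004], [0.0, 0.0, 0.0])
```

Request:
play_rows:
  steps:
    - {"claw": 255, "dp": [0, 0, -0.0352], "angular": [0, 0, 0]}
    - {"claw": 255, "dp": [0, 0, -0.0352], "angular": [0, 0, 0]}
    - {"claw": 255, "dp": [0, 0, -0.0352], "angular": [0, 0, 0]}
    - {"claw": 255, "dp": [0, 0, -0.0352], "angular": [0, 0, 0]}
    - {"claw": 255, "dp": [0.0063, 0.032, 0.0089], "angular": [-3.72, 0.28, -2.18]}
    - {"claw": 255, "dp": [0.0063, 0.032, 0.0089], "angular": [-3.72, 0.28, -2.18]}
    - {"claw": 255, "dp": [0.0063, 0.032, 0.0089], "angular": [-3.72, 0.28, -2.18]}
    - {"claw": 255, "dp": [0.0063, 0.032, 0.0089], "angular": [-3.72, 0.28, -2.18]}

```text
clock: 10.35
tcp_pos: [0.582, -0.0415, 0.1667]
orientation: [0.091, 0.675, 0.726, 0.096]
wrist_force: [-0.3, -0.0, -2.0]
finger_gap: 0.0454
```

Request:
play_rows:
  steps:
    - {"claw": 255, "dp": [0, 0, 0], "angular": [0, 0, 0]}
    - {"claw": 255, "dp": [0, 0, 0], "angular": [0, 0, 0]}
    - {"claw": 255, "dp": [0, 0, 0.0353], "angular": [0, 0, 0]}
    - {"claw": 255, "dp": [0, 0, 0.0353], "angular": [0, 0, 0]}
    - {"claw": 255, "dp": [0, 0, 0.031], "angular": [0, 0, 0]}
    - {"claw": 255, "dp": [0, 0, 0], "angular": [0, 0, 0]}
    - {"claw": 255, "dp": [0, 0, 0], "angular": [0, 0, 0]}
    - {"claw": 255, "dp": [0, 0, 0], "angular": [0, 0, 0]}

```text
clock: 11.02
tcp_pos: [0.6061, -0.04, 0.0674]
orientation: [0.088, 0.676, 0.725, 0.094]
wrist_force: [-0.1, 0.5, -1.5]
finger_gap: 0.0456
```

Run:
```python
from plan import *
go(pose(*bay(.037,.023,.0354,0),RY,TH))
```

```text
t 11.02 tcp [ 0.6061 -0.04    0.0674] F [-0.1  0.5 -1.5] gap 0.0456
(1, [-0.0007, 0.0026, 0.0074], [-0.05, 0.01, 0.06])
```

Request:
play_rows:
  steps:
    - {"claw": 255, "dp": [-0.0007, 0.0025, 0.002], "angular": [0, 0, 0]}
    - {"claw": 255, "dp": [0, 0, 0.0015], "angular": [0, 0, 0]}
    - {"claw": 255, "dp": [0, 0, 0.001], "angular": [0, 0, 0]}
    - {"claw": 255, "dp": [0, 0, 0.001], "angular": [0, 0, 0]}
    - {"claw": 255, "dp": [0, 0, 0.001], "angular": [0, 0, 0]}
    - {"claw": 255, "dp": [0, 0, 0.0005], "angular": [0, 0, 0]}
    - {"claw": 255, "dp": [0, 0, 0], "angular": [0, 0, 0]}
    - {"claw": 255, "dp": [0, 0, 0], "angular": [0, 0, 0]}

```text
clock: 11.68
tcp_pos: [0.6107, -0.0402, 0.061]
orientation: [0.089, 0.676, 0.725, 0.095]
wrist_force: [-1.4, -0.7, -0.6]
finger_gap: 0.0457
```

Request:
play_rows:
  steps:
    - {"claw": 255, "dp": [0, 0, 0.0007], "angular": [0, 0, 0]}
    - {"claw": 255, "dp": [0, 0, 0.0007], "angular": [0, 0, 0]}
    - {"claw": 255, "dp": [0, 0, 0], "angular": [0, 0, 0]}
    - {"claw": 255, "dp": [0, 0, 0], "angular": [0, 0, 0]}
    - {"claw": 255, "dp": [0, 0, 0], "angular": [0, 0, 0]}
    - {"claw": 255, "dp": [0, 0, 0], "angular": [0, 0, 0]}
    - {"claw": 255, "dp": [0, 0, 0], "angular": [0, 0, 0]}
    - {"claw": 255, "dp": [0, 0, 0], "angular": [0, 0, 0]}

```text
clock: 12.35
tcp_pos: [0.6108, -0.0402, 0.061]
orientation: [0.089, 0.676, 0.725, 0.095]
wrist_force: [-7.6, 0.3, 11.3]
finger_gap: 0.0454
```

Request:
play_rows:
  steps:
    - {"claw": 120, "dp": [0, 0, -0.0005], "angular": [0, 0, 0]}
    - {"claw": 90, "dp": [0, 0, 0], "angular": [0, 0, 0]}
    - {"claw": 60, "dp": [0, 0, 0], "angular": [0, 0, 0]}
    - {"claw": 30, "dp": [0, 0, 0], "angular": [0, 0, 0]}
    - {"claw": 0, "dp": [0, 0, 0], "angular": [0, 0, 0]}
    - {"claw": 0, "dp": [0, 0, 0], "angular": [0, 0, 0]}
    - {"claw": 0, "dp": [0, 0, 0], "angular": [0, 0, 0]}
    - {"claw": 0, "dp": [0, 0, 0], "angular": [0, 0, 0]}

```text
clock: 13.02
tcp_pos: [0.6111, -0.0402, 0.06]
orientation: [0.089, 0.676, 0.725, 0.095]
wrist_force: [0.4, 0.7, 0.7]
finger_gap: 0.0856
```

Run:
```python
from plan import *
p,Rm,s=cur(); up=p-Rm.as_matrix()[:,2]*.12
go((up,Rm),pose(.452,.0147,.18,-.07,0),pose(.452,.0147,.042,-.07,0))
```

```text
t 13.02 tcp [ 0.6111 -0.0402  0.06  ] F [0.4 0.7 0.7] gap 0.0856
(3, [-0.0, -0.0, -0.04], [0.0, 0.0, 0.0])
(4, [0.0149, -0.0313, -0.0061], [3.72, -0.25, 2.0])
(4, [0.0, 0.0, 0.0345], [0.0, 0.0, 0.0])
```

Request:
play_rows:
  steps:
    - {"claw": 0, "dp": [0, 0, -0.04], "angular": [0, 0, 0]}
    - {"claw": 0, "dp": [0, 0, -0.04], "angular": [0, 0, 0]}
    - {"claw": 0, "dp": [0, 0, -0.04], "angular": [0, 0, 0]}
    - {"claw": 0, "dp": [0.0149, -0.0313, -0.0061], "angular": [3.72, -0.25, 2]}
    - {"claw": 0, "dp": [0.0149, -0.0313, -0.0061], "angular": [3.72, -0.25, 2]}
    - {"claw": 0, "dp": [0.0149, -0.0313, -0.0061], "angular": [3.72, -0.25, 2]}
    - {"claw": 0, "dp": [0.0149, -0.0313, -0.0061], "angular": [3.72, -0.25, 2]}
    - {"claw": 0, "dp": [0, 0, 0], "angular": [0, 0, 0]}

```text
clock: 13.68
tcp_pos: [0.4482, 0.017, 0.1805]
orientation: [-0.003, 0.731, 0.682, -0.002]
wrist_force: [0.0, -0.4, -0.7]
finger_gap: 0.0858
```

Request:
play_rows:
  steps:
    - {"claw": 0, "dp": [0, 0, 0], "angular": [0, 0, 0]}
    - {"claw": 0, "dp": [0, 0, 0], "angular": [0, 0, 0]}
    - {"claw": 0, "dp": [0, 0, 0], "angular": [0, 0, 0]}
    - {"claw": 0, "dp": [0, 0, 0], "angular": [0, 0, 0]}
    - {"claw": 0, "dp": [0, 0, 0], "angular": [0, 0, 0]}
    - {"claw": 0, "dp": [0, 0, 0], "angular": [0, 0, 0]}
    - {"claw": 0, "dp": [0, 0, 0], "angular": [0, 0, 0]}
    - {"claw": 0, "dp": [0, 0, 0], "angular": [0, 0, 0]}

```text
clock: 14.35
tcp_pos: [0.4522, 0.0148, 0.1799]
orientation: [0.0, 0.731, 0.682, 0.0]
wrist_force: [0.1, -0.3, -0.8]
finger_gap: 0.0856
```

Run:
```python
from plan import *
go(pose(.452,.0147,.042,-.07,0))
p,d=snap('wrist','w3'); s=env.get_state(); C=cloud('wrist',d,(s['tcp_pos'],s['orientation']))
for nm,x,y,z in(('caddy',.4525,.015,.074),('jar',.462,.088,.095)):
    P=C[(d>0)&(abs(C[:,:,2]-z)<.015)&(np.hypot(C[:,:,0]-x,C[:,:,1]-y)<.035)]
    if len(P): print(nm,len(P),P[:,2].max(),cv2.minEnclosingCircle(P[:,:2].astype(np.float32)),cv2.minAreaRect(P[:,:2].astype(np.float32)*1000))
p,d=snap('scene','s3'); i=p[120:330,60:370]; cv2.imwrite('pics/s3c.png',cv2.resize(i[:,:,::-1],None,fx=2.5,fy=2.5))
```

```text
t 14.35 tcp [0.4522 0.0148 0.1799] F [ 0.1 -0.3 -0.8] gap 0.0856
(4, [-0.0, -0.0001, 0.0345], [0.0, -0.0, -0.0])
caddy 4034 0.07830399191124404 ((0.4510180354118347, 0.014296045526862144), 0.025174494832754135) ((451.2459411621094, 14.377737045288086), (49.57341003417969, 49.08941650390625), 82.7066650390625)
jar 4819 0.1005327027303684 ((0.46050113439559937, 0.08762474358081818), 0.023453814908862114) ((460.46490478515625, 87.24225616455078), (45.53944396972656, 45.63846206665039), 69.6175537109375)
```

View pics/s3c.png

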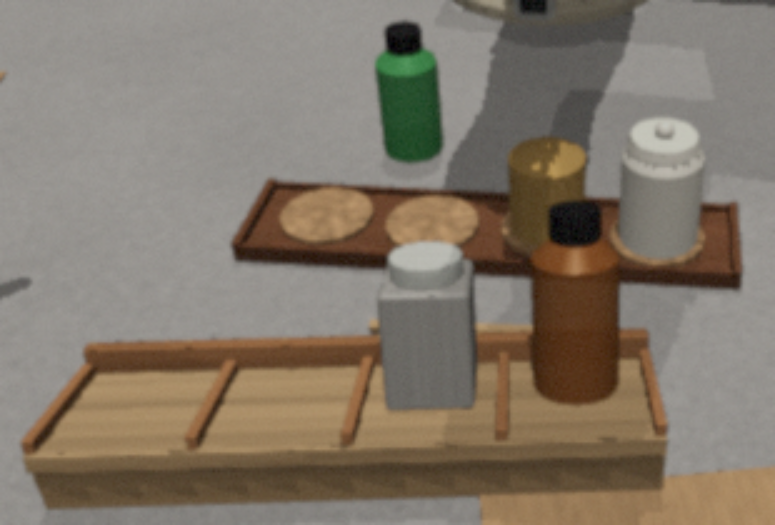

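The tin stands square in its bay at (428,340) in the crop, next to the bottle. Next is the caddy.

Request:
play_rows:
  steps:
    - {"claw": 0, "dp": [-0.0003, -0.0005, 0.0345], "angular": [0, 0, 0]}
    - {"claw": 0, "dp": [0, 0, 0.0345], "angular": [0, 0, 0]}
    - {"claw": 0, "dp": [0, 0, 0.0345], "angular": [0, 0, 0]}
    - {"claw": 0, "dp": [0, 0, 0.034], "angular": [0, 0, 0]}
    - {"claw": 0, "dp": [0, 0, 0], "angular": [0, 0, 0]}
    - {"claw": 0, "dp": [0, 0, 0], "angular": [0, 0, 0]}
    - {"claw": 255, "dp": [0, 0, 0], "angular": [0, 0, 0]}
    - {"claw": 255, "dp": [0, 0, 0], "angular": [0, 0, 0]}
  force: 40

```text
clock: 15.12
tcp_pos: [0.4537, 0.0144, 0.0446]
orientation: [0.002, 0.731, 0.682, 0.001]
wrist_force: [0.4, 0.6, 0.2]
finger_gap: 0.0643
```

Request:
play_rows:
  steps:
    - {"claw": 255, "dp": [0, 0, 0], "angular": [0, 0, 0]}
    - {"claw": 255, "dp": [0, 0, 0], "angular": [0, 0, 0]}
    - {"claw": 255, "dp": [0, 0, 0], "angular": [0, 0, 0]}
    - {"claw": 255, "dp": [0, 0, 0], "angular": [0, 0, 0]}
    - {"claw": 255, "dp": [0, 0, 0], "angular": [0, 0, 0]}
    - {"claw": 255, "dp": [0, 0, 0], "angular": [0, 0, 0]}
    - {"claw": 255, "dp": [0, 0, 0], "angular": [0, 0, 0]}
    - {"claw": 255, "dp": [0, 0, 0], "angular": [0, 0, 0]}

```text
clock: 15.78
tcp_pos: [0.4532, 0.0145, 0.0446]
orientation: [0.002, 0.731, 0.682, 0.001]
wrist_force: [-2.0, -0.5, 6.8]
finger_gap: 0.0489
```

Run:
```python
from plan import *
p,Rm,s=cur(); hT=p[2]-.014; print('hT',hT)
go(pose(p[0],p[1],.18,-.07,0),pose(*bay(-.037,.025,hT,.12),RY,TH),pose(*bay(-.037,.025,hT,.006),RY,TH),pose(*bay(-.037,.025,hT,0),RY,TH))
```

```text
hT 0.030639737096332956
t 15.78 tcp [0.4532 0.0145 0.0446] F [-2.  -0.5  6.8] gap 0.0489
(4, [-0.0, 0.0001, -0.0338], [0.06, 0.0, 0.0])
(5, [-0.0258, 0.0271, 0.0042], [-2.97, 0.21, -1.58])
(3, [-0.0, -0.0, 0.038], [0.0, 0.0, 0.0])
(1, [-0.0, 0.0, 0.006], [0.0, 0.0, 0.0])
```

Request:
play_rows:
  steps:
    - {"claw": 255, "dp": [0, 0, -0.034], "angular": [0, 0, 0]}
    - {"claw": 255, "dp": [0, 0, -0.034], "angular": [0, 0, 0]}
    - {"claw": 255, "dp": [0, 0, -0.034], "angular": [0, 0, 0]}
    - {"claw": 255, "dp": [0, 0, -0.034], "angular": [0, 0, 0]}
    - {"claw": 255, "dp": [-0.0258, 0.0271, 0.0042], "angular": [-2.97, 0.21, -1.58]}
    - {"claw": 255, "dp": [-0.0258, 0.0271, 0.0042], "angular": [-2.97, 0.21, -1.58]}
    - {"claw": 255, "dp": [-0.0258, 0.0271, 0.0042], "angular": [-2.97, 0.21, -1.58]}
    - {"claw": 255, "dp": [-0.0258, 0.0271, 0.0042], "angular": [-2.97, 0.21, -1.58]}

```text
clock: 16.45
tcp_pos: [0.5586, -0.0925, 0.1711]
orientation: [0.072, 0.688, 0.718, 0.077]
wrist_force: [0.7, 0.3, -4.2]
finger_gap: 0.0487
```

Request:
play_rows:
  steps:
    - {"claw": 255, "dp": [-0.0258, 0.0271, 0.0042], "angular": [-2.97, 0.21, -1.58]}
    - {"claw": 255, "dp": [0, 0, 0], "angular": [0, 0, 0]}
    - {"claw": 255, "dp": [0, 0, 0.03], "angular": [0, 0, 0]}
    - {"claw": 255, "dp": [0, 0, 0.038], "angular": [0, 0, 0]}
    - {"claw": 255, "dp": [0, 0, 0.038], "angular": [0, 0, 0]}
    - {"claw": 255, "dp": [0, 0, 0], "angular": [0, 0, 0]}
    - {"claw": 255, "dp": [0, 0, 0], "angular": [0, 0, 0]}
    - {"claw": 255, "dp": [0, 0, 0], "angular": [0, 0, 0]}

```text
clock: 17.12
tcp_pos: [0.6129, -0.1139, 0.0685]
orientation: [0.087, 0.677, 0.725, 0.094]
wrist_force: [-0.4, -1.1, -4.2]
finger_gap: 0.0491
```

Run:
```python
from plan import *
go(pose(*bay(-.037,.025,.0306,0),RY,TH))
```

```text
t 17.12 tcp [ 0.6129 -0.1139  0.0685] F [-0.4 -1.1 -4.2] gap 0.0491
(1, [-0.0005, 0.0027, 0.0129], [-0.1, -0.06, -0.02])
```

Request:
play_rows:
  steps:
    - {"claw": 255, "dp": [-0.0005, 0.0025, 0.0035], "angular": [0, 0, 0]}
    - {"claw": 255, "dp": [0, 0, 0.003], "angular": [0, 0, 0]}
    - {"claw": 255, "dp": [0, 0, 0.002], "angular": [0, 0, 0]}
    - {"claw": 255, "dp": [0, 0, 0.0015], "angular": [0, 0, 0]}
    - {"claw": 255, "dp": [0, 0, 0.001], "angular": [0, 0, 0]}
    - {"claw": 255, "dp": [0, 0, 0.0008], "angular": [0, 0, 0]}
    - {"claw": 255, "dp": [0, 0, 0], "angular": [0, 0, 0]}
    - {"claw": 255, "dp": [0, 0, 0], "angular": [0, 0, 0]}

```text
clock: 17.78
tcp_pos: [0.6188, -0.1144, 0.0581]
orientation: [0.088, 0.677, 0.725, 0.095]
wrist_force: [-0.4, 0.1, -3.4]
finger_gap: 0.0488
```

Request:
play_rows:
  steps:
    - {"claw": 255, "dp": [0, 0, 0.0007], "angular": [0, 0, 0]}
    - {"claw": 255, "dp": [0, 0, 0.0007], "angular": [0, 0, 0]}
    - {"claw": 255, "dp": [0, 0, 0.0006], "angular": [0, 0, 0]}
    - {"claw": 255, "dp": [0, 0, 0], "angular": [0, 0, 0]}
    - {"claw": 255, "dp": [0, 0, 0], "angular": [0, 0, 0]}
    - {"claw": 255, "dp": [0, 0, 0], "angular": [0, 0, 0]}
    - {"claw": 255, "dp": [0, 0, 0], "angular": [0, 0, 0]}
    - {"claw": 255, "dp": [0, 0, 0], "angular": [0, 0, 0]}

```text
clock: 18.45
tcp_pos: [0.6194, -0.1145, 0.0575]
orientation: [0.089, 0.677, 0.725, 0.095]
wrist_force: [-5.8, 0.3, 7.4]
finger_gap: 0.0489
```

Request:
play_rows:
  steps:
    - {"claw": 120, "dp": [0, 0, -0.0003], "angular": [0, 0, 0]}
    - {"claw": 90, "dp": [0, 0, 0], "angular": [0, 0, 0]}
    - {"claw": 60, "dp": [0, 0, 0], "angular": [0, 0, 0]}
    - {"claw": 30, "dp": [0, 0, 0], "angular": [0, 0, 0]}
    - {"claw": 0, "dp": [0, 0, 0], "angular": [0, 0, 0]}
    - {"claw": 0, "dp": [0, 0, 0], "angular": [0, 0, 0]}
    - {"claw": 0, "dp": [0, 0, 0], "angular": [0, 0, 0]}
    - {"claw": 0, "dp": [0, 0, 0], "angular": [0, 0, 0]}

```text
clock: 19.12
tcp_pos: [0.6195, -0.1143, 0.0564]
orientation: [0.088, 0.677, 0.725, 0.095]
wrist_force: [-0.4, 0.5, -0.5]
finger_gap: 0.0854
```

Run:
```python
from plan import *
p,Rm,s=cur(); up=p-Rm.as_matrix()[:,2]*.16
go((up,Rm),pose(.4612,.0877,.19,-.07,0),pose(.4612,.0877,.046,-.07,0))
```

```text
t 19.12 tcp [ 0.6195 -0.1143  0.0564] F [-0.4  0.5 -0.5] gap 0.0854
(5, [0.0, -0.0, -0.032], [0.0, 0.0, 0.0])
(6, [0.0344, -0.0196, 0.0007], [2.48, -0.18, 1.32])
(4, [0.0, 0.0, 0.036], [0.0, 0.0, 0.0])
```

Request:
play_rows:
  steps:
    - {"claw": 0, "dp": [0, 0, -0.032], "angular": [0, 0, 0]}
    - {"claw": 0, "dp": [0, 0, -0.032], "angular": [0, 0, 0]}
    - {"claw": 0, "dp": [0, 0, -0.032], "angular": [0, 0, 0]}
    - {"claw": 0, "dp": [0, 0, -0.032], "angular": [0, 0, 0]}
    - {"claw": 0, "dp": [0, 0, -0.032], "angular": [0, 0, 0]}
    - {"claw": 0, "dp": [0.0344, -0.0196, 0.0007], "angular": [2.48, -0.18, 1.32]}
    - {"claw": 0, "dp": [0.0344, -0.0196, 0.0007], "angular": [2.48, -0.18, 1.32]}
    - {"claw": 0, "dp": [0.0344, -0.0196, 0.0007], "angular": [2.48, -0.18, 1.32]}

```text
clock: 19.78
tcp_pos: [0.5161, -0.0166, 0.1976]
orientation: [0.045, 0.707, 0.704, 0.047]
wrist_force: [0.4, 1.5, -0.2]
finger_gap: 0.0852
```

Request:
play_rows:
  steps:
    - {"claw": 0, "dp": [0.0344, -0.0196, 0.0007], "angular": [2.48, -0.18, 1.32]}
    - {"claw": 0, "dp": [0.0344, -0.0196, 0.0007], "angular": [2.48, -0.18, 1.32]}
    - {"claw": 0, "dp": [0.0344, -0.0196, 0.0007], "angular": [2.48, -0.18, 1.32]}
    - {"claw": 0, "dp": [0, 0, 0], "angular": [0, 0, 0]}
    - {"claw": 0, "dp": [0, 0, 0], "angular": [0, 0, 0]}
    - {"claw": 0, "dp": [0, 0, 0], "angular": [0, 0, 0]}
    - {"claw": 0, "dp": [0, 0, 0], "angular": [0, 0, 0]}
    - {"claw": 0, "dp": [0, 0, 0], "angular": [0, 0, 0]}

```text
clock: 20.45
tcp_pos: [0.4614, 0.0868, 0.1899]
orientation: [0.0, 0.732, 0.681, 0.0]
wrist_force: [0.2, 0.1, -0.4]
finger_gap: 0.0855
```

Run:
```python
from plan import *
go(pose(.4612,.0877,.046,-.07,0))
p,d=snap('wrist','w4'); s=env.get_state(); C=cloud('wrist',d,(s['tcp_pos'],s['orientation']))
for nm,x,y,z in(('jar',.462,.088,.095),):
    P=C[(d>0)&(abs(C[:,:,2]-z)<.015)&(np.hypot(C[:,:,0]-x,C[:,:,1]-y)<.035)]
    if len(P): print(nm,len(P),P[:,2].max(),cv2.minEnclosingCircle(P[:,:2].astype(np.float32)),cv2.minAreaRect(P[:,:2].astype(np.float32)*1000))
p,d=snap('scene','s4'); i=p[120:330,60:370]; cv2.imwrite('pics/s4c.png',cv2.resize(i[:,:,::-1],None,fx=2.5,fy=2.5))
```

```text
t 20.45 tcp [0.4614 0.0868 0.1899] F [ 0.2  0.1 -0.4] gap 0.0855
(4, [0.0002, -0.0001, 0.036], [0.01, 0.0, -0.03])
jar 3550 0.10080144892524248 ((0.4604312777519226, 0.08842696249485016), 0.023701827973127365) ((460.4921569824219, 89.03421020507812), (44.629337310791016, 44.43337631225586), 23.054468154907227)
```

View pics/s4c.png

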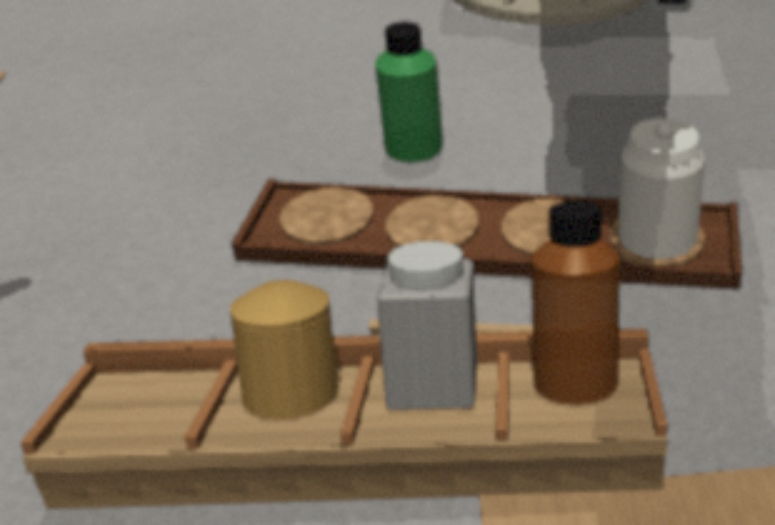

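Caddy stands in its bay at (285,350) in the crop, beside the tin and the bottle. Last is the jar.

Request:
play_rows:
  steps:
    - {"claw": 0, "dp": [0.0012, -0.0005, 0.036], "angular": [0, 0, 0]}
    - {"claw": 0, "dp": [0, 0, 0.036], "angular": [0, 0, 0]}
    - {"claw": 0, "dp": [0, 0, 0.036], "angular": [0, 0, 0]}
    - {"claw": 0, "dp": [0, 0, 0.0355], "angular": [0, 0, 0]}
    - {"claw": 0, "dp": [0, 0, 0], "angular": [0, 0, 0]}
    - {"claw": 0, "dp": [0, 0, 0], "angular": [0, 0, 0]}
    - {"claw": 255, "dp": [0, 0, 0], "angular": [0, 0, 0]}
    - {"claw": 255, "dp": [0, 0, 0], "angular": [0, 0, 0]}
  force: 40

```text
clock: 21.22
tcp_pos: [0.4627, 0.0888, 0.0487]
orientation: [0.001, 0.732, 0.682, 0.001]
wrist_force: [-0.5, 1.3, 0.2]
finger_gap: 0.0643
```

Request:
play_rows:
  steps:
    - {"claw": 255, "dp": [0, 0, 0], "angular": [0, 0, 0]}
    - {"claw": 255, "dp": [0, 0, 0], "angular": [0, 0, 0]}
    - {"claw": 255, "dp": [0, 0, 0], "angular": [0, 0, 0]}
    - {"claw": 255, "dp": [0, 0, 0], "angular": [0, 0, 0]}
    - {"claw": 255, "dp": [0, 0, 0], "angular": [0, 0, 0]}
    - {"claw": 255, "dp": [0, 0, 0], "angular": [0, 0, 0]}
    - {"claw": 255, "dp": [0, 0, 0], "angular": [0, 0, 0]}
    - {"claw": 255, "dp": [0, 0, 0], "angular": [0, 0, 0]}

```text
clock: 21.88
tcp_pos: [0.4623, 0.089, 0.0489]
orientation: [0.002, 0.731, 0.682, 0.001]
wrist_force: [-1.0, 0.2, 7.3]
finger_gap: 0.051
```

Run:
```python
from plan import *
p,Rm,s=cur(); hT=p[2]-.014; print('hT',hT)
go(pose(p[0],p[1],.20,-.07,0),pose(*bay(-.112,.026,hT,.13),RY,TH),pose(*bay(-.112,.026,hT,.012),RY,TH))
```

```text
hT 0.03487600168734703
t 21.88 tcp [0.4623 0.089  0.0489] F [-1.   0.2  7.3] gap 0.051
(4, [-0.0, 0.0001, -0.0378], [0.06, 0.0, -0.0])
(8, [-0.0349, 0.0161, 0.0034], [-1.86, 0.13, -0.99])
(3, [0.0, 0.0, 0.0393], [0.0, 0.0, 0.0])
```

Request:
play_rows:
  steps:
    - {"claw": 255, "dp": [0, 0, -0.038], "angular": [0, 0, 0]}
    - {"claw": 255, "dp": [0, 0, -0.038], "angular": [0, 0, 0]}
    - {"claw": 255, "dp": [0, 0, -0.038], "angular": [0, 0, 0]}
    - {"claw": 255, "dp": [0, 0, -0.038], "angular": [0, 0, 0]}
    - {"claw": 255, "dp": [-0.0349, 0.0161, 0.0034], "angular": [-1.86, 0.13, -0.99]}
    - {"claw": 255, "dp": [-0.0349, 0.0161, 0.0034], "angular": [-1.86, 0.13, -0.99]}
    - {"claw": 255, "dp": [-0.0349, 0.0161, 0.0034], "angular": [-1.86, 0.13, -0.99]}
    - {"claw": 255, "dp": [-0.0349, 0.0161, 0.0034], "angular": [-1.86, 0.13, -0.99]}

```text
clock: 22.55
tcp_pos: [0.5197, -0.0544, 0.1894]
orientation: [0.046, 0.705, 0.706, 0.049]
wrist_force: [0.8, 0.1, -2.4]
finger_gap: 0.0511
```

Request:
play_rows:
  steps:
    - {"claw": 255, "dp": [-0.0349, 0.0161, 0.0034], "angular": [-1.86, 0.13, -0.99]}
    - {"claw": 255, "dp": [-0.0349, 0.0161, 0.0034], "angular": [-1.86, 0.13, -0.99]}
    - {"claw": 255, "dp": [-0.0349, 0.0161, 0.0034], "angular": [-1.86, 0.13, -0.99]}
    - {"claw": 255, "dp": [-0.0349, 0.0161, 0.0034], "angular": [-1.86, 0.13, -0.99]}
    - {"claw": 255, "dp": [0, 0, 0], "angular": [0, 0, 0]}
    - {"claw": 255, "dp": [0, 0, 0], "angular": [0, 0, 0]}
    - {"claw": 255, "dp": [0, 0, 0], "angular": [0, 0, 0]}
    - {"claw": 255, "dp": [0, 0, 0], "angular": [0, 0, 0]}

```text
clock: 23.22
tcp_pos: [0.5878, -0.1898, 0.1854]
orientation: [0.088, 0.676, 0.725, 0.095]
wrist_force: [-0.5, -0.3, -1.9]
finger_gap: 0.051
```

Request:
play_rows:
  steps:
    - {"claw": 255, "dp": [0, 0, 0.039], "angular": [0, 0, 0]}
    - {"claw": 255, "dp": [0, 0, 0.039], "angular": [0, 0, 0]}
    - {"claw": 255, "dp": [0, 0, 0.038], "angular": [0, 0, 0]}
    - {"claw": 255, "dp": [0, 0, 0], "angular": [0, 0, 0]}
    - {"claw": 255, "dp": [0, 0, 0], "angular": [0, 0, 0]}
    - {"claw": 255, "dp": [0, 0, 0], "angular": [0, 0, 0]}
    - {"claw": 255, "dp": [0, 0, 0], "angular": [0, 0, 0]}
    - {"claw": 255, "dp": [0, 0, 0], "angular": [0, 0, 0]}

```text
clock: 23.88
tcp_pos: [0.6182, -0.1886, 0.0742]
orientation: [0.089, 0.676, 0.725, 0.095]
wrist_force: [-0.2, -1.2, -2.4]
finger_gap: 0.0505
```

Run:
```python
from plan import *
go(pose(*bay(-.112,.026,.0349,0),RY,TH))
```

```text
t 23.88 tcp [ 0.6182 -0.1886  0.0742] F [-0.2 -1.2 -2.4] gap 0.0505
(1, [-0.0006, 0.0021, 0.014], [0.03, 0.04, 0.03])
```

Request:
play_rows:
  steps:
    - {"claw": 255, "dp": [-0.0006, 0.002, 0.004], "angular": [0, 0, 0]}
    - {"claw": 255, "dp": [0, 0, 0.0035], "angular": [0, 0, 0]}
    - {"claw": 255, "dp": [0, 0, 0.002], "angular": [0, 0, 0]}
    - {"claw": 255, "dp": [0, 0, 0.0015], "angular": [0, 0, 0]}
    - {"claw": 255, "dp": [0, 0, 0.001], "angular": [0, 0, 0]}
    - {"claw": 255, "dp": [0, 0, 0.001], "angular": [0, 0, 0]}
    - {"claw": 255, "dp": [0, 0, 0], "angular": [0, 0, 0]}
    - {"claw": 255, "dp": [0, 0, 0], "angular": [0, 0, 0]}

```text
clock: 24.55
tcp_pos: [0.6231, -0.1893, 0.0613]
orientation: [0.088, 0.677, 0.725, 0.095]
wrist_force: [-3.1, 0.6, 2.8]
finger_gap: 0.051
```

Request:
play_rows:
  steps:
    - {"claw": 255, "dp": [0, 0, 0.0007], "angular": [0, 0, 0]}
    - {"claw": 255, "dp": [0, 0, 0.0005], "angular": [0, 0, 0]}
    - {"claw": 255, "dp": [0, 0, 0], "angular": [0, 0, 0]}
    - {"claw": 255, "dp": [0, 0, 0], "angular": [0, 0, 0]}
    - {"claw": 255, "dp": [0, 0, 0], "angular": [0, 0, 0]}
    - {"claw": 255, "dp": [0, 0, 0], "angular": [0, 0, 0]}
    - {"claw": 255, "dp": [0, 0, 0], "angular": [0, 0, 0]}
    - {"claw": 255, "dp": [0, 0, 0], "angular": [0, 0, 0]}

```text
clock: 25.22
tcp_pos: [0.6232, -0.1894, 0.0612]
orientation: [0.089, 0.677, 0.725, 0.094]
wrist_force: [-7.7, 1.6, 11.0]
finger_gap: 0.0511
```

Touchdown. Release, then back away.

Request:
play_rows:
  steps:
    - {"claw": 110, "dp": [0, 0, -0.0004], "angular": [0, 0, 0]}
    - {"claw": 85, "dp": [0, 0, 0], "angular": [0, 0, 0]}
    - {"claw": 60, "dp": [0, 0, 0], "angular": [0, 0, 0]}
    - {"claw": 30, "dp": [0, 0, 0], "angular": [0, 0, 0]}
    - {"claw": 0, "dp": [0, 0, 0], "angular": [0, 0, 0]}
    - {"claw": 0, "dp": [0, 0, 0], "angular": [0, 0, 0]}
    - {"claw": 0, "dp": [0, 0, 0], "angular": [0, 0, 0]}
    - {"claw": 0, "dp": [0, 0, 0], "angular": [0, 0, 0]}

```text
clock: 25.88
tcp_pos: [0.6238, -0.1892, 0.0602]
orientation: [0.088, 0.677, 0.725, 0.095]
wrist_force: [-1.1, -0.5, 0.0]
finger_gap: 0.085
```

Request:
play_rows:
  steps:
    - {"claw": 0, "dp": [0, 0, -0.03], "angular": [0, 0, 0]}
    - {"claw": 0, "dp": [0, 0, -0.04], "angular": [0, 0, 0]}
    - {"claw": 0, "dp": [0, 0, -0.04], "angular": [0, 0, 0]}
    - {"claw": 0, "dp": [0, 0, -0.04], "angular": [0, 0, 0]}
    - {"claw": 0, "dp": [0, -0.035, 0], "angular": [0, 0, 0]}
    - {"claw": 0, "dp": [0, -0.035, 0], "angular": [0, 0, 0]}
    - {"claw": 0, "dp": [0, -0.035, 0], "angular": [0, 0, 0]}
    - {"claw": 0, "dp": [0, -0.035, 0], "angular": [0, 0, 0]}

```text
clock: 26.55
tcp_pos: [0.4491, -0.201, 0.1693]
orientation: [0.089, 0.676, 0.725, 0.095]
wrist_force: [0.3, 0.5, -0.9]
finger_gap: 0.0852
```

Request:
play_rows:
  steps:
    - {"claw": 0, "dp": [-0.035, 0, 0], "angular": [0, 0, 0]}
    - {"claw": 0, "dp": [-0.035, 0, 0], "angular": [0, 0, 0]}
    - {"claw": 0, "dp": [-0.035, 0, 0], "angular": [0, 0, 0]}
    - {"claw": 0, "dp": [-0.035, 0, 0], "angular": [0, 0, 0]}
    - {"claw": 0, "dp": [-0.035, 0, 0], "angular": [0, 0, 0]}
    - {"claw": 0, "dp": [-0.035, 0, 0], "angular": [0, 0, 0]}
    - {"claw": 0, "dp": [0, 0, 0], "angular": [0, 0, 0]}
    - {"claw": 0, "dp": [0, 0, 0], "angular": [0, 0, 0]}

```text
clock: 27.22
tcp_pos: [0.4643, -0.4126, 0.1686]
orientation: [0.088, 0.678, 0.724, 0.095]
wrist_force: [-0.2, 0.9, -0.0]
finger_gap: 0.0856
```

```bash
cat > fin.py <<'E'
from plan import *
from scipy.optimize import least_squares
p,Rm,s=cur(); print(s['clock'],p,s['wrist_force'])
T,dT=snap('top','topF'); S,dS=snap('scene','sF'); i=S[120:330,60:370]; cv2.imwrite('pics/sFc.png',cv2.resize(i[:,:,::-1],None,fx=2.5,fy=2.5))
# fit axis of containers in ramp frame from side points (scene) : rotate by -tilt into slope frame
for cam,d in(('scene',dS),('top',dT)):
    C=cloud(cam,d)[d>0]; L=R.from_euler('z',-RY).apply(C-RO)
    for nm,y,r,top in(('bottle',.112,.023,.074),('tin',.037,.023,.066),('caddy',-.037,.025,.054),('jar',-.112,.026,.062)):
        Q=L-[-.035,0,.020]; Q=R.from_euler('y',TH).apply(Q)  # slope frame: x from cleat, z normal
        Q=Q[(abs(Q[:,1]-y)<.033)&(Q[:,2]>.02)&(Q[:,2]<top-.005)&(Q[:,0]>-.02)&(Q[:,0]<.08)]
        if len(Q)<60: print(cam,nm,'few',len(Q)); continue
        if nm=='tin':
            k=Q[abs(Q[:,1]-np.median(Q[:,1]))<.018]; c=np.polyfit(k[:,2],k[:,0],1); print(cam,nm,'face x slope',c[0].round(3),'foot gap',(np.polyval(c,0)-(.046 if cam=='scene' else 0)).round(4),'y',np.percentile(Q[:,1],[1,99]).mean().round(4))
        else:
            f=lambda v:np.hypot(Q[:,0]-v[0]-v[2]*Q[:,2],Q[:,1]-v[1]-v[3]*Q[:,2])-r
            v=least_squares(f,[r+.003,y,0,0],loss='soft_l1',f_scale=.001).x; print(cam,nm,len(Q),'gap',(v[0]-r).round(4),'y',v[1].round(4),'extra lean x,y',v[2:].round(3))
E
python3 fin.py
```

```text
27.2167 [ 0.46434281 -0.41256222  0.16856332] [-0.21624645  0.90218314 -0.00952071]
scene bottle 1215 gap 0.0004 y 0.1136 extra lean x,y [-0.001 -0.002]
scene tin face x slope -0.002 foot gap 0.0023 y 0.0378
scene caddy 820 gap 0.0025 y -0.0378 extra lean x,y [-0.005 -0.003]
scene jar 1161 gap 0.0009 y -0.1143 extra lean x,y [0.004 0.   ]
top bottle 95 gap 0.0034 y 0.1144 extra lean x,y [0.    0.002]
top tin face x slope -0.06 foot gap 0.0251 y 0.0407
top caddy 173 gap 0.0053 y -0.0372 extra lean x,y [-0.002  0.003]
top jar 331 gap 0.0038 y -0.1135 extra lean x,y [0.003 0.002]
```

View pics/sFc.png

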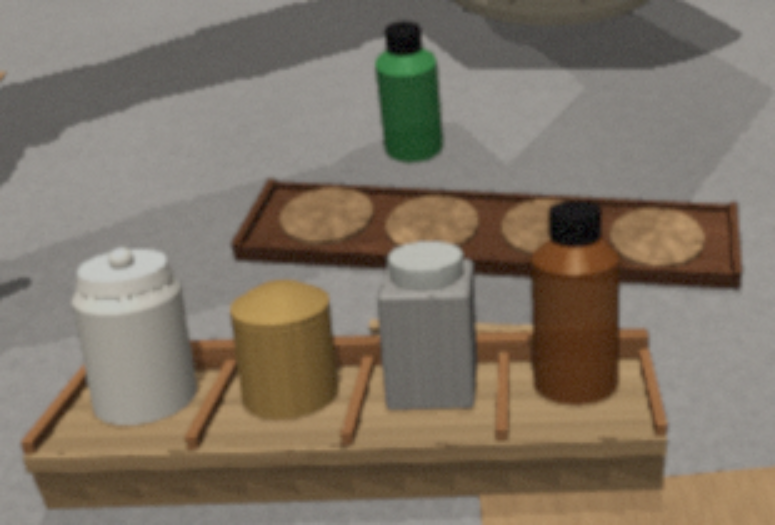

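```bash
python3 -c "
from workcell import env
print(env.hand_in())"
```

```text
the job is handed in; nothing more can be done
None
```

I moved all four containers to the rack in reverse order and handed the job in. From the rack's left end to its right they stand bottle, tin, caddy, jar. I lowered each one at the slope angle until it touched, then released it and backed the arm away. The move took about 27 s on the robot's clock, and I left the green bottle and the stick alone.

| Last check | Result |
|---|---|
| Distance from bay centre line | within about 3 mm, apart from the top-camera tin reading below |
| Gap from foot to front cleat | about 0–3 mm (scene camera), 3–5 mm (top camera); limit 12 mm |
| Lean | within 0.01 rad of the slope angle |
| Wrist force after backing away | near zero |

- **Camera disagreement:** the two cameras differ by about 2–3 mm on the gap, roughly what their calibration allows.
- **Failed check:** the top-camera fit of the tin is unusable because too little of its side is visible from there. It gave a 25 mm gap and a 0.06 rad tilt. I relied on the scene camera for the tin instead, which gave a 2.3 mm gap and stood it square to the slope.

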